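Set and wind a spring-driven syringe driver

TASK

Get the spring-driven syringe driver ready to run. Free the red clamp lever on the blue pusher carriage, push the carriage along its rail until it rests against the end of the syringe plunger (do not drive the plunger in by more than about half a centimetre), and swing the lever back to lock the carriage there; then wind the brass wing key clockwise, most of a full turn, until it comes up against its stop. Leave the bottle, vial and beaker standing round the driver where they are.

Things in the scene. Friction and masses are not known exactly. Their poses are not given: they have to be found in the camera images.
- driver: Syringe driver, fixed to the worktop: grey base 90 mm (its x) by 350 mm (its y) by 20 mm, origin at the centre of its underside, z up, its y 0.05 to 0.22 rad anticlockwise of the robot's y. Mm, driver frame: white key housing at the -y end (x -43..43, y -174..-90, top z 56); rail in the middle (x -23..23, y -84..100, top z 32) with the blue carriage; clear syringe fixed at the +y end (y 106..192, up to z 61).
- clamp_lever (a joint): Red clamp lever on the carriage, rad: 0 = locked stop, arm 1.25 rad round from the driver's -y toward its -x (toward the robot); frees anticlockwise seen from above to the open stop at 1.2, arm nearly along the driver's -y. Clamps below 0.2 (carriage then resists over 20 N), free above 0.6. Snaps over centre at 0.15, needing up to 0.12 Nm there (4 N at 30 mm), elsewhere 0.05 Nm; stays where left above 0.5.
- lever_pivot (a point): On the vertical pivot axis of the lever, at the arm's mid height, 73.5 mm above the worktop; moves with the carriage. Dark hub 20 mm across, top at z 81 mm (small cap to 84); arm 11 mm wide, 13 mm tall (z 67..80 mm); carriage top below it at z 60 mm.
- lever_tip (a point): Centre of the 17 mm ball at the end of the lever arm, 44 mm from the pivot.
- carriage (a joint): Slide of the carriage along the rail, m: grows toward the driver's +y (toward the syringe), range 0 to 0.10. Free, it takes about 3 N to push and stays where it is left.
- carriage_back (a point): On the carriage's back (-y) face, at mid height, 30 mm to the driver's -x of the lever pivot: a place to push it, clear of the lever when that is open. The blue carriage is 68 mm wide (driver's x -42..26), 36 mm long (y), z 33..60 mm above the worktop.
- pusher_face (a point): On the carriage's front (+y) face, at the height of the syringe axis (z 50 mm).
- plunger_pad (a point): Centre of the outer (-y) face of the plunger's 19 mm thumb disc, z 50 mm. The carriage rests against it when pusher_face and plunger_pad are at the same place along the driver's y.
- plunger (a joint): Slide of the plunger, m: grows as it is pushed into the syringe (driver's +y), range 0 to 0.048; it yields at about 7 N (so some 10 N at the carriage) and stays where it is left. It starts somewhere in 0 to 0.03.
- key (a joint): Turn of the brass wing key, rad: grows clockwise seen from above; 6.0 = fully wound, end stop; starts at 0.3 to 1.2. At 0 the red-ended wing points along the driver's -x, at 6.0 to the yellow dot on the housing. A brake holds the key wherever it is left against its spring; winding takes 0.15 Nm at first, 0.24 Nm at the end (5 to 9 N at 27 mm from the axis).
- key_axis (a point): On the key's vertical axis, at mid height of its wings, 81 mm above the worktop. The wings are one bar through the axis, 66 mm long, 8 mm thick, 22 mm tall (z 70..92 mm), hub 18 mm across. A fixed upright white guard plate, top at z 102 mm, stands on the driver's +x side, its face 43 mm from the axis: hardly room for fingers to go round behind the key.
- key_red_tip (a point): End of the red-ended wing, 33 mm from the key's axis, at the mid height of the wing.
- brown_bottle: Amber dropping bottle with white cap, 44 mm across, 88 mm tall, origin at the centre of its underside, standing beyond the syringe end of the driver. To be left alone.
- beaker: Small clear beaker, 49 mm across, 60 mm tall, origin at the centre of its underside, in front of the key end. To be left alone.
- blue_vial: Clear glass vial with blue cap, 24 mm across, 44 mm tall, origin at the centre of its underside, in front of the driver. To be left alone.

How it is judged:
By the outcome, as a careful person would: the job done as asked, in the order asked, and still so for the second after the job is handed in, with the robot touching nothing.
It also fails if it takes over 72 s, if anything falls off the work surface, if the arm or the gripper's body presses on something with over 40 N, if the wrist force passes 120 N, or if a joint passes its speed limit or range.

ROBOT

A 6-joint arm with a two-finger parallel gripper is mounted at the origin on a cart in front of the work surface, level with it; the furniture and walls round the work are solid. World frame = base frame: x ahead of the robot, y to its left, z up, the work surface at z = 0. Lengths are in m, angles in rad, forces in N, time in s.
With the tool pointing down it reaches from about 0.325 to 0.775 m from the base axis. Payload 5.5 kg.
Tool frame: the origin (TCP) lies midway between the tips of the shut fingers; the grasp point (between the pads) lies 19 mm behind it; z points along the fingers, y is the line along which they close (so a half turn about z gives the same grasp; the last joint's range is limited). The gripper opens to 85 mm and grips with 20 to 120 N. Pads are 22 mm wide; open, the fingers measure 114 mm over their backs; the gripper's body (76 mm by 85 mm) begins 54 mm behind the grasp point. The pads swing forward as they close: fully open they stand 13 mm farther back than shut.
Start: joints at [1.154, 0.091, 1.231, -0, 1.82, -0.057], TCP at [0.211, 0.562, 0.231] pointing down, gripper open.
Joint ranges: [-2.87, 2.87], [-0.86, 2.18], [0.17, 2.46], [-1.51, 4.65], [0.06, 2.69], [-2.65, 2.65]. Speed limits (rad/s): [2.57, 2.57, 3.01, 3.14, 3.14, 3.14].

INTERFACE

Orientations are given as a unit quaternion [w, x, y, z].
In Python, from rig import bot gives the robot as it stands.
- The arm moves only by the tool carry_out, never from a script. Its argument "targets" is a list of rows, each a list of 4 numbers: the shift along the world's x, y, z in mm, then the turn about the world's z in rad. In form: [[dx, dy, dz, turn], ...]. A call has 1 to 20 rows; each row shifts and turns the commanded pose from where the row before left it; what a row does not reach is not made up. A row lasts 1/10 s, in which the tool goes at most 50 mm and 8.59 degrees, less where a joint would pass 70% of its speed; a pose out of reach is approached as far as the arm can. A call is refused whole if a number of a shift passes 50 or a number of a turn 0.15, either way. A call with a gripper value outside its range is refused whole. "gripper" is the closure, from 0 (fully open) to 1 (shut), set as the call begins (left out, the last holds). The fingers move at their own pace and stop on an object; "squeeze" is the grip in N (left out, the last holds). Time passes only in rows, so rows that do not move let the fingers close. It gives the time, the measured TCP pose, the force, the opening and the grip force at its end, in the units of the state.
- bot.read_state(): the state, without advancing time (a new reading comes with each control period).
- bot.snapshot(name): name is "side" or "top"; returns (picture, depth): 384x512x3 uint8, red, green, blue; 384x512 float32, m along the optical axis (not along the pixel's ray), 0 where there is no reading.
- bot.get_calibration(name): a dict with "intrinsics" (3x3 intrinsics, pixels), "rvec" (rotation vector, rad) and "tvec" (3), from world to camera coordinates, as OpenCV has them. Camera axes: x right, y down, z forward; pixel columns grow to the right and rows downward; lengths in m; the calibration is good to about 2 mm. A picture is of the moment at which its call begins. get_calibration takes no time and is no camera call.
- bot.job_done(): hands the job in; it is judged then, once.
Trained networks look in the newest picture that a camera, given by its name, has taken for a name from the list of things; names that differ only in an ending like _2 or _b are one class to them, and where a whole thing is asked for, a point or a joint stands for the part that bears it (a point fixed in the world has none). Each returns a list of dicts, best first, with "confidence" (0 to 1); they miss things now and then, are a little off and sometimes report something else, mostly with a low value. They report only what shows in the picture. A call takes as long as a camera call.
- bot.regions_of(label, camera): "region" (384x512 bool, what is visible of it) and "box" ([left, top, width, height] in pixels, round what is visible of it).
The state is a dict: "t": time; "joint_positions": joint angles; "qvel": joint speeds; "effort": joint torques, N m; "tool_pos": TCP position; "tcp_rot": TCP orientation; "force": force on the tool from outside, world axes, zero at the start; "wrist_torque": the same for the moment, N m; "grip_width": finger opening in m; "gripper_force": force on a finger pad.
Only numpy, scipy, OpenCV 4.12 (cv2) and the standard library are available. Lean on these libraries where they do the work, as an engineer would, in place of code of your own. Each camera call takes 0.05 s, during which the arm holds its last target. There are 200 camera calls.

## Working session

There is one attempt and no reset: what is moved stays moved. The work goes in short steps, Python scripts to look and compute and a tool call to move; the robot and the scene stay as the last step left them, time stands still between calls to the robot, and variables do not carry over. Pictures are saved under pics/ and viewed, at most 10 in all, crops included, and the job is handed in when it is done.

Besides the shell and the picture viewer there is one more tool, called after ">>>" as name(argument=value, ...) on one line, values as JSON. carry_out: Moves the arm, as the interface text tells. Its arguments: {"type":"object","properties":{"targets":{"type":"array","items":{"type":"array","items":{"type":"number"}}},"gripper":{"type":"number"},"squeeze":{"type":"number"}},"required":["targets"]}

```bash
mkdir -p pics; cat > h.py <<'E'
import numpy as np, cv2
from rig import bot
def cal(c):
    k=bot.get_calibration(c); R=cv2.Rodrigues(np.array(k["rvec"],float))[0]
    return np.array(k["intrinsics"]),R,np.array(k["tvec"],float).ravel()
def cloud(c,d):
    K,R,t=cal(c); v,u=np.mgrid[:384,:512]
    P=np.stack([(u-K[0,2])/K[0,0]*d,(v-K[1,2])/K[1,1]*d,d],-1)
    return (P-t)@R
def ray(c,u,v,z):
    K,R,t=cal(c); o=-R.T@t; r=R.T@np.linalg.inv(K)@[u,v,1]
    return o+r*(z-o[2])/r[2]
def proj(c,p):
    K,R,t=cal(c); q=K@(R@np.array(p)+t); return q[:2]/q[2]
E
python3 - <<'E'
from h import *
for c in("top","side"):
    p,d=bot.snapshot(c); cv2.imwrite(f"pics/{c}0.png",p[...,::-1]); np.savez(f"{c}0.npz",p=p,d=d)
    K,R,t=cal(c); print(c,-R.T@t,K[0,0])
    X=cloud(c,d)
    for n in("driver","clamp_lever","lever_tip","carriage","plunger_pad","key","key_red_tip","brown_bottle","beaker","blue_vial"):
        for r in bot.regions_of(n,c)[:2]:
            m=r["region"]&(d>0); print(n,round(r["confidence"],2),r["box"],np.round(np.median(X[m],0),3) if m.any() else None)
print(bot.read_state())
E
```

```text
top [0.34672631 0.33398062 1.02582978] 451.5271944676074
driver 0.85 [179.8, 157.4, 164.9, 75.1] [0.443 0.333 0.024]
clamp_lever 0.48 [260.3, 187.5, 19.0, 28.6] [0.425 0.331 0.081]
lever_tip 0.61 [259.4, 189.3, 20.7, 27.6] [0.427 0.331 0.081]
lever_tip 0.28 [324.1, 169.9, 9.3, 29.5] [0.457 0.21  0.092]
carriage 0.95 [250.8, 178.5, 25.6, 35.3] [0.431 0.34  0.062]
carriage 0.71 [321.5, 173.2, 12.5, 26.0] [0.457 0.21  0.092]
key 0.63 [319.8, 171.1, 14.6, 28.6] [0.455 0.21  0.092]
key_red_tip 0.64 [317.3, 171.6, 18.0, 31.3] [0.454 0.21  0.092]
brown_bottle 0.57 [146.6, 208.1, 24.6, 20.6] [0.395 0.567 0.06 ]
beaker 0.81 [341.3, 209.8, 24.6, 23.0] [0.39  0.142 0.011]
side [ 0.16612054 -0.29186214  0.63917598] 465.7503613890874
driver 0.87 [218.1, 150.9, 136.5, 130.1] [0.437 0.274 0.045]
clamp_lever 0.56 [259.4, 181.6, 24.6, 23.9] [0.43  0.331 0.078]
carriage 0.64 [252.2, 183.1, 39.1, 31.1] [0.428 0.328 0.059]
carriage 0.61 [257.0, 181.4, 26.9, 24.5] [0.425 0.331 0.078]
plunger_pad 0.56 [250.9, 168.2, 12.2, 14.6] [0.426 0.419 0.051]
key 0.84 [292.9, 222.5, 42.0, 21.3] [0.453 0.204 0.083]
ke
[... 436 characters left out ...]
{'t': 1.1, 'joint_positions': array([ 1.15427477e+00,  9.10809298e-02,  1.23072605e+00,  1.48268760e-05,
        1.81981105e+00, -5.66798090e-02]), 'qvel': array([-0.00026201,  0.00035279,  0.00080575, -0.00099394,  0.00256129,
       -0.00180699]), 'effort': array([-1.17089698e-03, -4.58492732e+01, -4.18098664e+01, -2.61063024e-04,
        9.32318762e-04, -1.54321339e-05]), 'tool_pos': array([0.21126185, 0.5615779 , 0.23127192]), 'tcp_rot': array([-9.95797914e-06,  1.78949928e-01,  9.83858182e-01, -1.06474461e-05]), 'force': array([-0.04935448,  0.44947518,  0.20335261]), 'wrist_torque': array([-0.03691105, -0.00303676, -0.00316859]), 'gripper_force': 0.0, 'grip_width': 0.08506334390142645}
```

View pics/top0.png

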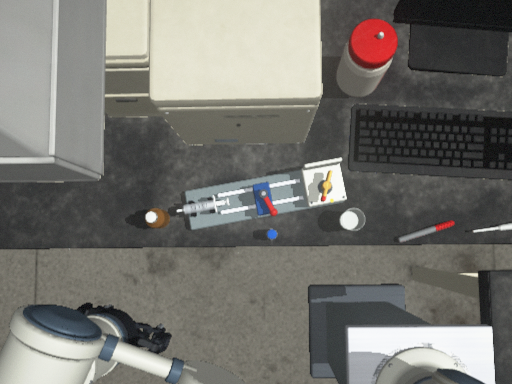

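View pics/side0.png

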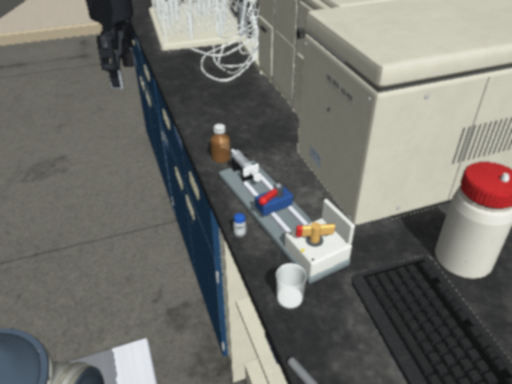

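```bash
python3 - <<'E'
from h import *
from scipy.optimize import minimize
z=np.load("top0.npz");p,d=z["p"],z["d"];X=cloud("top",d)
cv2.imwrite("pics/crop0.png",cv2.resize(p[145:245,140:370],None,fx=3.4,fy=3.4,interpolation=cv2.INTER_CUBIC)[...,::-1])
sub=np.zeros(d.shape,bool);sub[150:240,175:352]=1
def rect(m,n):
    P=X[m][:,:2].astype(np.float32)*1000; r=cv2.minAreaRect(P); print(n,len(P),np.round(r[0],1),np.round(r[1],1),r[2], np.round(np.median(X[m],0),3))
Z=X[...,2]
rect(sub&(Z>.012)&(Z<.026),"base")
rect(sub&(Z>.052)&(Z<.059)&(X[...,1]<.27),"housing")
hsv=cv2.cvtColor(p,cv2.COLOR_RGB2HSV);H,S,V=[hsv[...,i].astype(int) for i in range(3)]
blue=sub&(H>105)&(H<130)&(S>120)
rect(blue&(Z>.05),"blue"); 
red=sub&((H<8)|(H>172))&(S>130)
rect(red&(Z>.06)&(X[...,1]>.28),"lever");rect(red&(X[...,1]<.27),"redtip")
yel=sub&(H>12)&(H<35)&(S>100)&(X[...,1]<.27)
rect(yel&(Z>.075),"brass");rect(yel&(Z<.065),"dot")
rect(sub&(Z>.095)&(Z<.11),"guard")
# big machine
m=(Z>.1)&(X[...,0]>.5)&(X[...,1]>.15)&(X[...,1]<.7); 
for y in np.arange(.1,.75,.05):
    mm=(abs(X[...,1]-y)<.01)&(Z>.05)&(X[...,0]>.47)&(d>0); 
    if mm.any():
        i=X[mm][:,0].argmin(); print(round(y,2),X[mm][i].round(3),X[mm][:,2].max().round(3))
E
```

```text
base 3323 [418.2 313.1] [172.4 391.8] 13.194117546081543 [0.441 0.384 0.021]
housing 1097 [433.3 203.8] [148.6  84.3] 9.884454727172852 [0.464 0.213 0.056]
blue 299 [407.5 337. ] [120.9  33.9] 9.589997291564941 [0.435 0.346 0.061]
lever 106 [391.5 325. ] [88.3 23.5] 3.536184787750244 [0.414 0.327 0.08 ]
redtip 18 [430.1 217.2] [6.9 8.4] 68.0339126586914 [0.43  0.217 0.093]
brass 123 [461. 209.] [15.9 53.3] 84.1390609741211 [0.459 0.208 0.092]
dot 9 [439.3 197.1] [27.6  4.4] 10.943217277526855 [0.429 0.195 0.057]
guard 171 [483.4 204.5] [79.8 74.8] 29.60598373413086 [0.504 0.216 0.102]
0.1 [0.673 0.11  0.053] 0.199
0.15 [0.676 0.14  0.052] 0.192
0.2 [0.47  0.208 0.092] 0.105
0.25 [0.471 0.25  0.059] 0.35
0.3 [0.561 0.302 0.265] 0.351
0.35 [0.56  0.353 0.265] 0.352
0.4 [0.56  0.402 0.262] 0.35
0.45 [0.561 0.442 0.063] 0.351
0.5 [0.56  0.501 0.287] 0.35
0.55 [0.622 0.559 0.176] 0.349
0.6 [0.617 0.606 0.181] 0.323
0.65 [0.622 0.641 0.17 ] 0.189
```

View pics/crop0.png

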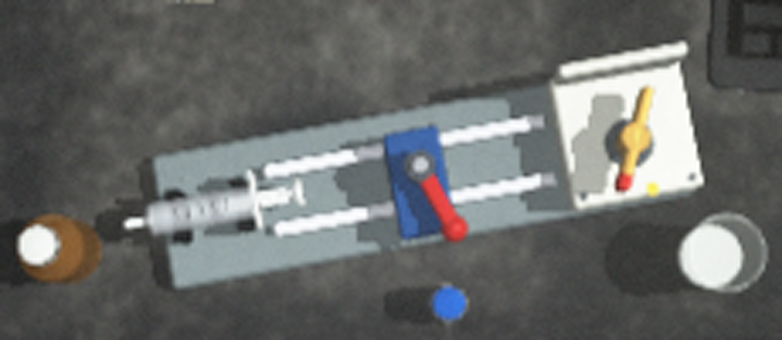

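```bash
python3 - <<'E'
from h import *
from scipy.optimize import least_squares
def W(uc,vc,z): return ray("top",(uc+.5)/3.4-.5+140,(vc+.5)/3.4-.5+145,z)
C=[((155,158),(.045,.175,.02)),((175,288),(-.045,.175,.02)),((578,208),(-.043,-.09,.056)),((703,185),(-.043,-.174,.056))]
A=np.array([W(*a,b[2])[:2] for a,b in C]);B=np.array([b[:2] for a,b in C])
def T(q,b): c,s=np.cos(q[2]),np.sin(q[2]); return b@np.array([[c,s],[-s,c]])+q[:2]
r=least_squares(lambda q:(T(q,B)-A).ravel(),[.43,.33,.15]);q=r.x
print("driver",q, (r.fun.reshape(-1,2)*1000).round(1))
np.save("q.npy",q)
c,s=np.cos(q[2]),np.sin(q[2])
def inv(w): return (w[:2]-q[:2])@np.array([[c,-s],[s,c]])
for n,uc,vc,z in [("pivot",420,165,.084),("ball",456,228,.082),("carFL",385,133,.06),("carFR",402,238,.06),("carBR",455,237,.06),("carBtop",438,127,.06),("keyhub",636,140,.094),("redtip",624,184,.092),("brasstip",646,92,.092),("dot",653,188,.056),("pad",300,192,.055),("guardL",563,72,.102),("guardR",688,47,.102),("vial",450,303,.044),("bottlecap",38,246,.088),("beakerrim",728,252,.06)]:
    w=W(uc,vc,z); print(n,(w[:2]*1000).round(1),"drv",(inv(w)*1000).round(1))
E
```

```text
driver [0.4437471  0.3381111  0.17198475] [[ 1.4  2.1]
 [-1.3  0. ]
 [-0.5  0.8]
 [ 0.3 -2.9]]
pivot [443.1 340.6] drv [-0.2  2.6]
ball [404.  318.9] drv [-42.4 -12.1]
carFL [466.2 362.7] drv [26.4 20.4]
carFR [399.5 352.7] drv [-41.1  21.9]
carBR [399.7 319.3] drv [-46.6 -11. ]
carBtop [469.6 329.1] drv [ 23.9 -13.3]
keyhub [455.6 208.8] drv [ -10.5 -129.4]
redtip [429.  216.5] drv [ -35.4 -117.3]
brasstip [485.3 201.7] drv [  17.6 -141.5]
dot [429.3 193.7] drv [ -38.9 -139.8]
pad [429.9 417.3] drv [-0.1 80.4]
guardL [496.8 253. ] drv [ 37.7 -92.9]
guardR [511. 177.] drv [  38.7 -170.2]
vial [358.5 322.9] drv [-86.6  -0.4]
bottlecap [395.9 575.9] drv [ -6.5 242.4]
beakerrim [388.1 148.5] drv [ -87.2 -177.3]
```

>>> carry_out(targets=[[12,-15,-7,-0.143],[12,-15,-7,-0.143],[12,-15,-7,-0.143],[12,-15,-7,-0.143],[12,-15,-7,-0.143],[12,-15,-7,-0.143],[12,-15,-7,-0.143],[12,-15,-7,-0.143],[12,-15,-7,-0.143],[12,-15,-7,-0.143],[12,-15,-7,-0.143],[12,-15,-7,-0.143],[12,-15,-7,-0.143],[12,-15,-7,-0.143],[12,-15,-7,-0.143],[13,-17,-7,-0.143],[0,0,0,0],[0,0,0,0]], gripper=0.62)

```text
t: 2.9
tool_pos: [0.4042, 0.3196, 0.1193]
tcp_rot: [-0.0, 0.969, 0.245, -0.0]
force: [0.8, 0.9, 0.3]
grip_width: 0.0325
gripper_force: 0.0
```

>>> carry_out(targets=[[0,0,-14,0],[0,0,-14,0],[0,0,-14,0],[0,0,-13,0],[0,0,0,0]])

```text
t: 3.4
tool_pos: [0.4027, 0.3188, 0.0609]
tcp_rot: [0.001, 0.97, 0.245, -0.002]
force: [-0.4, -0.3, -0.7]
grip_width: 0.032
gripper_force: 0.0
```

```bash
python3 - <<'E'
from h import *
a=[]
for c,b in(("side",(150,250,220,320)),("top",(145,245,220,320))):
    p,d=bot.snapshot(c); a.append(cv2.resize(p[b[0]:b[1],b[2]:b[3]],(400,400),interpolation=cv2.INTER_CUBIC))
cv2.imwrite("pics/l1.png",np.hstack(a)[...,::-1])
s=bot.read_state();print(s["force"],s["tool_pos"],s["grip_width"])
E
```

```text
[ 0.07229054 -0.10040124  0.5801812 ] [0.40394091 0.31952507 0.0636969 ] 0.03283252945947558
```

View pics/l1.png

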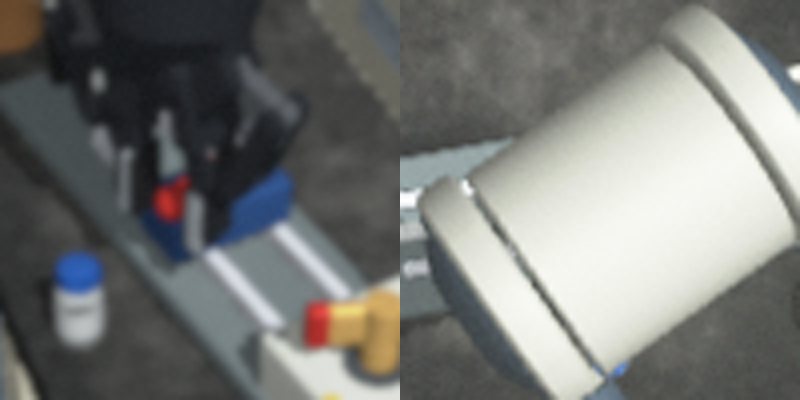

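```bash
python3 - <<'E'
import numpy as np
th=np.arange(11)*.136; f=-np.pi/2-1.25+.172+th
P=44*np.stack([np.cos(f),np.sin(f)],1); print(np.diff(P,axis=0).round(1).tolist())
E
```

```text
[[3.2, -5.1], [3.8, -4.6], [4.4, -4.0], [4.9, -3.4], [5.3, -2.7], [5.7, -1.9], [5.9, -1.2], [6.0, -0.3], [6.0, 0.5], [5.8, 1.3]]
```

>>> carry_out(targets=[[3.2,-5.1,0,0.136],[3.8,-4.6,0,0.136],[4.4,-4.0,0,0.136],[4.9,-3.4,0,0.136],[5.3,-2.7,0,0.136],[5.7,-1.9,0,0.136],[5.9,-1.2,0,0.136],[6,-0.3,0,0.136],[6,0.5,0,0.136],[5.8,1.3,0,0.136],[0,0,0,0]])

```text
t: 4.6
tool_pos: [0.4553, 0.2981, 0.0649]
tcp_rot: [-0.0, 0.6, 0.8, -0.0]
force: [-2.1, -0.8, 1.7]
grip_width: 0.0324
gripper_force: 1.3
```

>>> carry_out(targets=[[-3,-1,0,0],[0,0,20,0],[0,0,20,0],[0,0,20,0],[-10,2,0,-0.11],[-24,3,0,0],[0,0,0,0]])

```text
t: 5.3
tool_pos: [0.4168, 0.3029, 0.1251]
tcp_rot: [-0.0, 0.644, 0.765, 0.001]
force: [0.6, 0.5, -0.1]
grip_width: 0.0327
gripper_force: 0.0
```

>>> carry_out(targets=[[0,0,0,0],[0,0,0,0]], gripper=1)

```text
t: 5.5
tool_pos: [0.4187, 0.3022, 0.1245]
tcp_rot: [0.0, 0.644, 0.765, 0.0]
force: [-0.4, 0.1, -1.0]
grip_width: 0.0043
gripper_force: 0.0
```

```bash
python3 - <<'E'
from h import *
p,d=bot.snapshot("side"); np.savez("side1.npz",p=p,d=d)
cv2.imwrite("pics/l2.png",cv2.resize(p[120:290,180:380],None,fx=3.5,fy=3.5,interpolation=cv2.INTER_CUBIC)[...,::-1])
s=bot.read_state();print(s["t"],s["force"],s["tool_pos"],s["tcp_rot"],s["grip_width"])
E
```

```text
5.55 [-0.0718849   0.07653192  0.33902307] [0.4187612  0.30210887 0.12438417] [2.12014443e-04 6.43794852e-01 7.65198067e-01 2.48516161e-04] 0.00010599908262033126
```

View pics/l2.png

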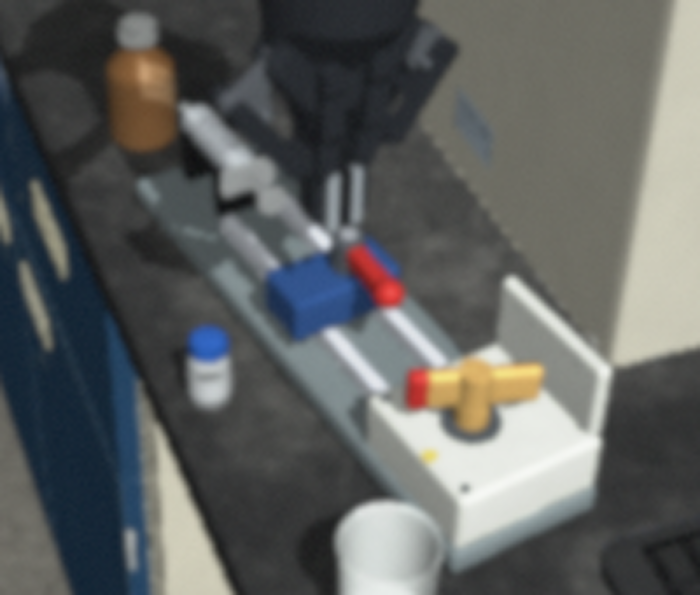

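>>> carry_out(targets=[[0,0,-16,0],[0,0,-16,0],[0,0,-16,0],[0,0,-16,0],[0,0,-18,0],[0,0,0,0],[-0.86,4.92,0,0],[-0.86,4.92,0,0],[-0.86,4.92,0,0],[-0.86,4.92,0,0],[-0.86,4.92,0,0],[-0.86,4.92,0,0],[-0.86,4.92,0,0],[-0.86,4.92,0,0],[-0.86,4.92,0,0],[-0.86,4.92,0,0]])

```text
t: 7.15
tool_pos: [0.4098, 0.3519, 0.0426]
tcp_rot: [0.0, 0.643, 0.766, 0.0]
force: [1.1, -3.5, 1.2]
grip_width: -0.0001
gripper_force: 1.6
```

>>> carry_out(targets=[[-0.34,1.97,0,0],[-0.34,1.97,0,0],[-0.34,1.97,0,0]])

```text
t: 7.45
tool_pos: [0.4088, 0.3575, 0.0426]
tcp_rot: [0.0, 0.643, 0.766, 0.0]
force: [0.2, -2.7, 1.3]
grip_width: 0.0001
gripper_force: 1.6
```

```bash
python3 - <<'E'
from h import *
p,d=bot.snapshot("side"); 
cv2.imwrite("pics/l3.png",cv2.resize(p[130:230,200:320],None,fx=5,fy=5,interpolation=cv2.INTER_CUBIC)[...,::-1])
s=bot.read_state();print(s["t"],s["force"],s["tool_pos"])
E
```

```text
7.5 [ 0.91125484 -3.0425974   1.80567565] [0.4087679  0.35778927 0.04257476]
```

View pics/l3.png

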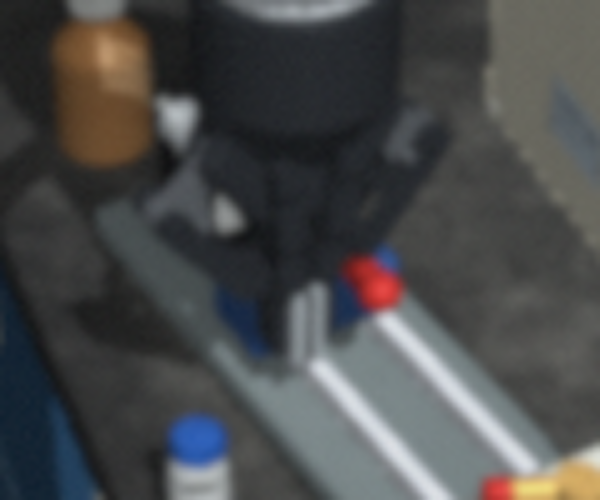

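>>> carry_out(targets=[[-0.17,0.99,0,0],[-0.17,0.99,0,0],[-0.17,0.99,0,0],[-0.17,0.99,0,0],[-0.17,0.99,0,0]])

```text
t: 8.0
tool_pos: [0.4079, 0.3623, 0.0424]
tcp_rot: [0.0, 0.643, 0.766, 0.0]
force: [0.9, -2.8, 1.2]
grip_width: 0.0002
gripper_force: 1.5
```

>>> carry_out(targets=[[-0.17,0.99,0,0],[-0.17,0.99,0,0]])

```text
t: 8.2
tool_pos: [0.4075, 0.3643, 0.0423]
tcp_rot: [0.0, 0.643, 0.766, 0.0]
force: [1.2, -2.5, 2.5]
grip_width: 0.0001
gripper_force: 1.5
```

>>> carry_out(targets=[[-0.17,0.99,0,0]])

```text
t: 8.3
tool_pos: [0.4073, 0.3653, 0.0423]
tcp_rot: [0.0, 0.643, 0.766, 0.0]
force: [1.5, -5.3, 2.4]
grip_width: 0.0005
gripper_force: 3.1
```

>>> carry_out(targets=[[-0.1,0.6,0,0],[0,0,0,0]])

```text
t: 8.5
tool_pos: [0.4073, 0.3652, 0.0423]
tcp_rot: [0.001, 0.643, 0.765, -0.0]
force: [2.7, -5.0, 3.7]
grip_width: -0.0001
gripper_force: 2.8
```

>>> carry_out(targets=[[-0.1,0.6,0,0],[0,0,0,0]])

```text
t: 8.7
tool_pos: [0.4073, 0.3653, 0.0423]
tcp_rot: [0.001, 0.644, 0.765, -0.001]
force: [2.3, -7.1, 4.3]
grip_width: -0.0002
gripper_force: 3.9
```

>>> carry_out(targets=[[-0.1,0.6,0,0],[-0.1,0.6,0,0],[0,0,0,0]])

```text
t: 9.0
tool_pos: [0.4072, 0.366, 0.0423]
tcp_rot: [0.001, 0.644, 0.765, -0.001]
force: [2.0, -10.4, 4.8]
grip_width: 0.0001
gripper_force: 4.8
```

>>> carry_out(targets=[[0.9,-5,0,0],[0,0,20,0],[0,0,20,0],[0,0,20,0],[0,0,20,0],[15,-3,5,-0.07],[14,-3.4,0,0],[0,0,0,0]])

```text
t: 9.8
tool_pos: [0.4377, 0.3558, 0.1263]
tcp_rot: [-0.0, 0.67, 0.743, -0.0]
force: [-0.7, 0.2, -0.2]
grip_width: 0.0002
gripper_force: 0.0
```

>>> carry_out(targets=[[0,0,0,0],[0,0,0,0],[0,0,0,0]], gripper=0.62)

```text
t: 10.1
tool_pos: [0.4361, 0.3563, 0.1266]
tcp_rot: [-0.0, 0.669, 0.743, -0.001]
force: [-0.2, 0.2, 0.7]
grip_width: 0.0322
gripper_force: 0.0
```

```bash
python3 - <<'E'
from h import *
p,d=bot.snapshot("side"); X=cloud("side",d)
cv2.imwrite("pics/l4.png",cv2.resize(p[130:230,200:320],None,fx=5,fy=5,interpolation=cv2.INTER_CUBIC)[...,::-1])
hsv=cv2.cvtColor(p,cv2.COLOR_RGB2HSV);H,S,V=[hsv[...,i].astype(int) for i in range(3)]
m=((H<8)|(H>172))&(S>130)&(X[...,1]>.3)&(X[...,1]<.5)&(X[...,2]<.1)&(X[...,2]>.06)&(X[...,0]>.3)
print(m.sum(),np.percentile(X[m],[2,50,98],axis=0).round(4))
s=bot.read_state();print(s["t"],s["force"],s["tool_pos"],s["tcp_rot"],s["grip_width"])
E
```

```text
113 [[0.4282 0.3458 0.0711]
 [0.4333 0.3603 0.0786]
 [0.4429 0.3856 0.0826]]
10.15 [-0.9278573  -1.13214424  0.05118182] [0.43624673 0.35631679 0.12684481] [-2.06504452e-04  6.69478726e-01  7.42831121e-01 -3.44515337e-04] 0.03262539857814159
```

View pics/l4.png

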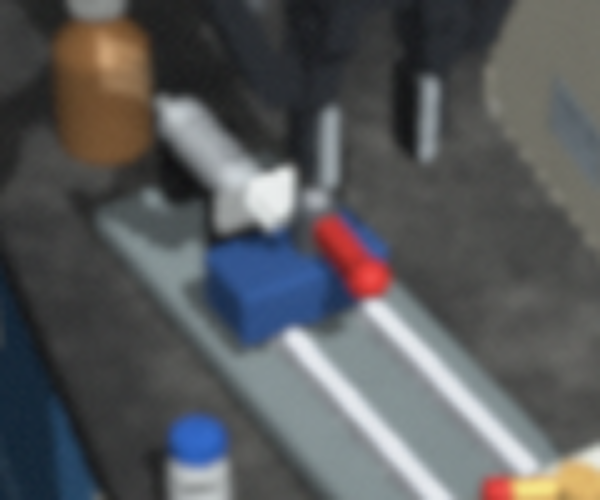

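```bash
python3 - <<'E'
import numpy as np
th=np.r_[1.18-np.arange(11)*.128,-.16,-.2,-.24]; f=-np.pi/2-1.25+.172+th
P=44*np.stack([np.cos(f),np.sin(f)],1); print(np.diff(P,axis=0).round(1).tolist())
E
```

```text
[[-5.6, -0.2], [-5.6, 0.5], [-5.5, 1.2], [-5.3, 1.9], [-5.0, 2.6], [-4.6, 3.2], [-4.2, 3.8], [-3.7, 4.3], [-3.1, 4.7], [-2.5, 5.1], [-0.9, 2.5], [-0.5, 1.7], [-0.5, 1.7]]
```

>>> carry_out(targets=[[0.5,0,-16,0],[0.5,0,-16,0],[0,0,-16,0],[0,0,-15,0],[0,0,0,0]])

```text
t: 10.65
tool_pos: [0.436, 0.355, 0.0601]
tcp_rot: [-0.001, 0.67, 0.743, -0.003]
force: [-0.1, 0.6, -0.1]
grip_width: 0.0325
gripper_force: 0.0
```

>>> carry_out(targets=[[-5.6,-0.2,0,-0.128],[-5.6,0.5,0,-0.128],[-5.5,1.2,0,-0.128],[-5.3,1.9,0,-0.128],[-5.0,2.6,0,-0.128],[-4.6,3.2,0,-0.128],[-4.2,3.8,0,-0.128],[-3.7,4.3,0,-0.128],[-3.1,4.7,0,-0.128],[-2.5,5.1,0,-0.128],[0,0,0,0]])

```text
t: 11.75
tool_pos: [0.3927, 0.3838, 0.0647]
tcp_rot: [-0.0, 0.981, 0.195, 0.0]
force: [-1.1, 0.0, 1.3]
grip_width: 0.0321
gripper_force: 0.0
```

>>> carry_out(targets=[[-0.9,2.5,0,-0.06],[-0.5,1.7,0,-0.04],[0,0,0,0]])

```text
t: 12.05
tool_pos: [0.3929, 0.3859, 0.0645]
tcp_rot: [0.002, 0.989, 0.147, 0.001]
force: [4.6, -4.9, 0.4]
grip_width: 0.0325
gripper_force: 3.3
```

>>> carry_out(targets=[[2,-6,0,0],[0,0,20,0],[0,0,20,0],[0,0,25,0.1],[0,-20,0,0.14],[0,-20,0,0.14],[0,-20,0,0.14],[0,0,0,0],[0,0,0,0]])

```text
t: 12.95
tool_pos: [0.3934, 0.3216, 0.1296]
tcp_rot: [-0.0, 0.919, 0.395, 0.0]
force: [0.1, 0.1, 0.2]
grip_width: 0.0328
gripper_force: 0.0
```

```bash
python3 - <<'E'
from h import *
p,d=bot.snapshot("side"); X=cloud("side",d)
cv2.imwrite("pics/l5.png",cv2.resize(p[130:250,200:350],None,fx=5,fy=5,interpolation=cv2.INTER_CUBIC)[...,::-1])
s=bot.read_state();print(s["t"],s["force"],s["tool_pos"],s["tcp_rot"],s["grip_width"],s["joint_positions"][5])
for n in ("key","key_red_tip"):
    for r in bot.regions_of(n,"side")[:1]:
        ys,xs=np.nonzero(r["region"]); print(n,r["box"],r["confidence"])
# key top edge points from depth
hsv=cv2.cvtColor(p,cv2.COLOR_RGB2HSV);H,S,V=[hsv[...,i].astype(int) for i in range(3)]
for f in("top0","side"):
    if f=="top0":
        z=np.load("top0.npz");pp,dd=z["p"],z["d"];XX=cloud("top",dd)
    else: pp,dd,XX=p,d,X
    hsv=cv2.cvtColor(pp,cv2.COLOR_RGB2HSV);H,S=hsv[...,0].astype(int),hsv[...,1].astype(int)
    m=((H<35)|(H>172))&(S>110)&(XX[...,1]<.26)&(XX[...,1]>.16)&(XX[...,2]>.088)&(XX[...,2]<.097)&(XX[...,0]>.4)&(XX[...,0]<.5)
    r=cv2.minAreaRect(XX[m][:,:2].astype(np.float32)*1000); print(f,m.sum(),r,XX[m].mean(0))
E
```

```text
13.0 [-0.06743162  0.5988267  -0.64196377] [0.39332188 0.32193252 0.12948428] [-3.95608874e-04  9.18702920e-01  3.94949012e-01  2.55242591e-04] 0.03258446521310413 1.3773484467051724
key [294.9, 222.9, 40.7, 18.5] 0.68
key_red_tip [294.2, 225.8, 39.6, 17.8] 0.87
top0 126 ((456.52679443359375, 209.08485412597656), (15.476704597473145, 62.578125), 81.58910369873047) [0.45491906 0.20996803 0.09266359]
side 133 ((455.1612243652344, 206.85337829589844), (13.303947448730469, 63.252464294433594), 79.25101470947266) [0.45384088 0.20647092 0.0908443 ]
```

View pics/l5.png

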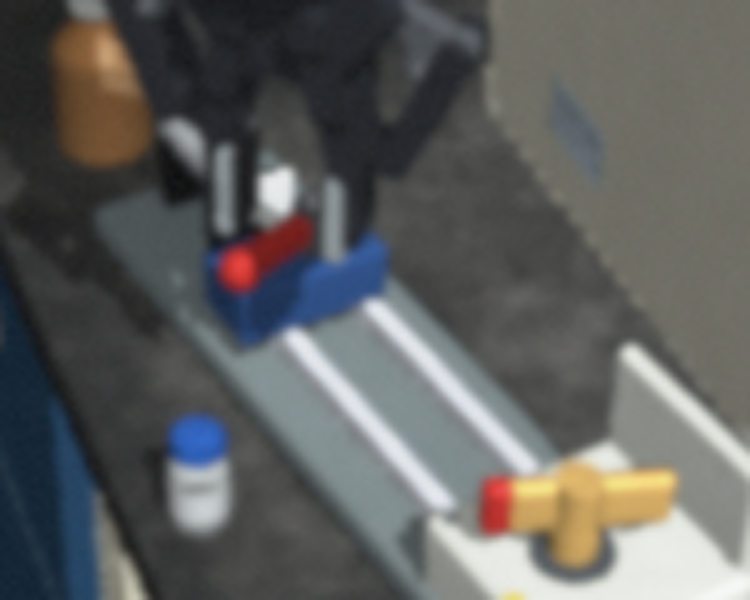

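>>> carry_out(targets=[[4.2,-7.6,0,0.142],[4.2,-7.6,0,0.142],[4.2,-7.6,0,0.142],[4.2,-7.6,0,0.142],[4.2,-7.6,0,0.142],[4.2,-7.6,0,0.142],[4.2,-7.6,0,0.142],[4.2,-7.6,0,0.142],[4.2,-7.6,0,0.142],[4.2,-7.6,0,0.142],[4.2,-7.6,0,0.142],[4.2,-7.6,0,0.142],[4.2,-7.6,0,0.142],[4.2,-7.6,0,0.142],[4.2,-7.0,0,0.142],[0,0,-13,0],[0,0,-13,0],[0,0,-13,0],[0,0,-13,0],[0,0,-13,0]])

```text
t: 15.1
tool_pos: [0.4557, 0.2083, 0.0625]
tcp_rot: [-0.001, 0.099, 0.995, -0.0]
force: [0.2, 0.3, -0.2]
grip_width: 0.0325
gripper_force: 0.0
```

>>> carry_out(targets=[[0,0,0,0],[0,0,0,0],[0,0,0,0],[0,0,0,0]], gripper=1, squeeze=60)

```text
t: 15.5
tool_pos: [0.4549, 0.209, 0.0617]
tcp_rot: [-0.002, 0.099, 0.995, 0.0]
force: [1.0, 5.4, -12.5]
grip_width: 0.0163
gripper_force: 58.8
```

>>> carry_out(targets=[[-0.5,1,-2,-0.05],[0,0,0,-0.1],[0,0,0,-0.1],[0,0,0,-0.1],[0,0,0,-0.1],[0,0,0,-0.1]])

```text
t: 16.1
tool_pos: [0.4553, 0.2099, 0.0615]
tcp_rot: [-0.001, 0.367, 0.93, 0.0]
force: [2.0, 4.1, -5.8]
grip_width: 0.0163
gripper_force: 59.7
```

```bash
python3 - <<'E'
from h import *
s=bot.read_state();print(s["t"],s["force"],s["wrist_torque"],s["tool_pos"],s["tcp_rot"],s["grip_width"],s["joint_positions"][5])
E
```

```text
16.1 [ 2.01419266  4.11808551 -5.84676459] [ 0.56238258 -0.05304293  0.1198846 ] [0.45534256 0.20989718 0.06154577] [-7.31808590e-04  3.66987629e-01  9.30225454e-01  3.84981805e-04] 0.016304612406500756 -0.45632069338518444
```

>>> carry_out(targets=[[0,0,0,-0.1],[0,0,0,-0.14],[0,0,0,-0.14],[0,0,0,-0.14],[0,0,0,-0.14],[0,0,0,-0.14],[0,0,0,-0.14],[0,0,0,-0.14],[0,0,0,-0.14],[0,0,0,-0.14],[0,0,0,-0.14],[0,0,0,-0.14],[0,0,0,-0.14],[0,0,0,-0.14],[0,0,0,-0.14],[0,0,0,-0.14],[0,0,0,-0.14],[0,0,0,-0.14],[0,0,0,-0.14],[0,0,0,0]])

```text
t: 18.1
tool_pos: [0.4583, 0.2086, 0.0616]
tcp_rot: [-0.0, 0.993, -0.116, 0.003]
force: [12.2, -1.0, -12.1]
grip_width: 0.016
gripper_force: 59.2
```

```bash
python3 - <<'E'
from h import *
s=bot.read_state();print(s["t"],s["force"],s["wrist_torque"],s["tool_pos"],s["tcp_rot"],s["grip_width"],s["joint_positions"][5])
p,d=bot.snapshot("side")
cv2.imwrite("pics/k1.png",cv2.resize(p[190:300,260:380],None,fx=5,fy=5,interpolation=cv2.INTER_CUBIC)[...,::-1])
E
```

```text
18.1 [ 12.18335351  -0.95325982 -12.12685043] [ 0.04239032 -2.04269217 -0.07551029] [0.45828084 0.20857784 0.06161765] [-3.67112936e-05  9.93298635e-01 -1.15541460e-01  2.82703669e-03] 0.01596790311153964 2.1637784750506763
```

View pics/k1.png

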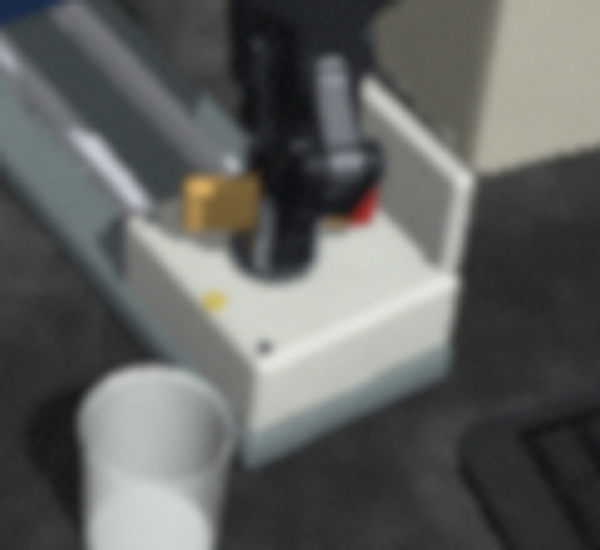

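>>> carry_out(targets=[[0,0,0,0],[0,0,0,0],[0,0,0,0],[1,0,15,0],[1,0,20,0],[0,0,20,0],[0,0,0,0.145],[0,0,0,0.145],[0,0,0,0.145],[0,0,0,0.145],[0,0,0,0.145],[0,0,0,0.145],[0,0,0,0.145],[0,0,0,0.145],[0,0,0,0.145]], gripper=0.62)

```text
t: 19.65
tool_pos: [0.4581, 0.2094, 0.119]
tcp_rot: [0.0, 0.856, 0.516, 0.001]
force: [0.1, 0.1, 0.6]
grip_width: 0.0326
gripper_force: 0.0
```

>>> carry_out(targets=[[0,0,0,0.145],[0,0,0,0.145],[0,0,0,0.145],[0,0,0,0.145],[0,0,0,0.145],[0,0,0,0.145],[0,0,0,0.145],[0,0,0,0.145],[0,0,0,0.145],[0,0,0,0.145],[0,0,0,0.145],[0,0,0,0.145],[0,0,0,0.1],[0,0,0,0]])

```text
t: 21.05
tool_pos: [0.4581, 0.2093, 0.1188]
tcp_rot: [0.001, 0.111, 0.994, 0.0]
force: [1.0, -0.3, 0.2]
grip_width: 0.0321
gripper_force: 0.0
```

```bash
python3 - <<'E'
from h import *
s=bot.read_state();print(s["t"],s["force"],s["tool_pos"],s["tcp_rot"],s["grip_width"],s["joint_positions"][5])
p,d=bot.snapshot("side");X=cloud("side",d)
hsv=cv2.cvtColor(p,cv2.COLOR_RGB2HSV);H,S=hsv[...,0].astype(int),hsv[...,1].astype(int)
m=((H<35)|(H>172))&(S>110)&(X[...,1]<.26)&(X[...,1]>.16)&(X[...,2]>.086)&(X[...,2]<.097)&(X[...,0]>.4)&(X[...,0]<.51)
print(m.sum(),cv2.minAreaRect(X[m][:,:2].astype(np.float32)*1000))
r=m&((H<8)|(H>172)); print(r.sum(),X[r].mean(0))
cv2.imwrite("pics/k2.png",cv2.resize(p[190:300,260:380],None,fx=5,fy=5,interpolation=cv2.INTER_CUBIC)[...,::-1])
E
```

```text
21.05 [ 1.03147453 -0.25259503  0.16681203] [0.45806437 0.20933018 0.11880211] [6.90225573e-04 1.10718430e-01 9.93851499e-01 3.88199402e-04] 0.03212745413751224 -0.9878552287547672
168 ((455.8752136230469, 205.4596710205078), (11.956058502197266, 64.79218292236328), 70.37605285644531)
21 [0.48286058 0.19799432 0.0904746 ]
```

View pics/k2.png

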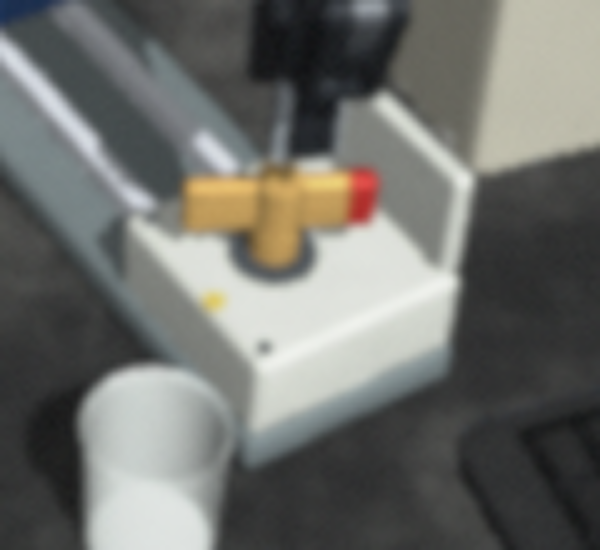

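>>> carry_out(targets=[[0,0,-14,0],[0,0,-14,0],[0,0,-14,-0.05],[0,0,-14,0],[0,0,0,0]])

```text
t: 21.6
tool_pos: [0.4561, 0.2086, 0.0577]
tcp_rot: [-0.002, 0.136, 0.991, -0.001]
force: [1.3, -0.7, 0.8]
grip_width: 0.0322
gripper_force: 0.0
```

>>> carry_out(targets=[[0,0,0,0],[0,0,0,0],[0,0,0,0],[0,0,0,0]], gripper=1)

```text
t: 22.0
tool_pos: [0.4574, 0.2087, 0.0609]
tcp_rot: [-0.001, 0.136, 0.991, -0.001]
force: [-2.1, -2.5, -5.3]
grip_width: 0.0163
gripper_force: 58.7
```

>>> carry_out(targets=[[0,0,0,-0.08],[0,0,0,-0.14],[0,0,0,-0.14],[0,0,0,-0.14],[0,0,0,-0.14],[0,0,0,-0.14],[0,0,0,-0.14],[0,0,0,-0.14],[0,0,0,-0.14],[0,0,0,-0.14],[0,0,0,-0.14],[0,0,0,-0.14],[0,0,0,-0.14],[0,0,0,-0.14],[0,0,0,-0.08],[0,0,0,0]])

```text
t: 23.6
tool_pos: [0.4564, 0.2084, 0.0609]
tcp_rot: [0.0, 0.903, 0.429, -0.002]
force: [-5.7, -5.0, -2.5]
grip_width: 0.0163
gripper_force: 59.0
```

```bash
cat > st.py <<'E'
from h import *
s=bot.read_state();q=s["tcp_rot"];print(s["t"],s["force"].round(1),s["wrist_torque"].round(2),s["effort"][5].round(3),"yaw",2*np.arctan2(q[2],q[1])-np.pi/2,s["grip_width"],s["joint_positions"][5])
E
python3 st.py
```

```text
23.6 [-5.7 -5.  -2.5] [-0.71  0.94 -0.01] 0.749 yaw -0.6840893753563814 0.01632145478345372 1.044999711094874
```

>>> carry_out(targets=[[0,0,0,-0.06],[0,0,0,-0.06],[0,0,0,-0.06]])

```text
t: 23.9
tool_pos: [0.4563, 0.2084, 0.0609]
tcp_rot: [0.0, 0.938, 0.346, -0.002]
force: [-6.1, -3.8, -1.9]
grip_width: 0.016
gripper_force: 59.0
```

```bash
python3 st.py
```

```text
23.9 [-6.1 -3.8 -1.9] [-0.63  1.    0.28] -0.559 yaw -0.8639401100983406 0.01596685978142128 1.2249060611399394
```

>>> carry_out(targets=[[0,0,0,-0.06],[0,0,0,-0.06]])

```text
t: 24.1
tool_pos: [0.4563, 0.2085, 0.0609]
tcp_rot: [0.0, 0.957, 0.289, -0.002]
force: [-7.3, -4.0, -2.6]
grip_width: 0.0165
gripper_force: 59.0
```

```bash
python3 st.py
```

```text
24.1 [-7.3 -4.  -2.6] [-0.6   1.02  0.25] -0.556 yaw -0.9839024858223643 0.016500766163543505 1.3449176559213734
```

>>> carry_out(targets=[[0,0,0,-0.04],[0,0,0,-0.04]])

```text
t: 24.3
tool_pos: [0.4562, 0.2085, 0.0609]
tcp_rot: [0.0, 0.968, 0.251, -0.002]
force: [-7.0, -3.2, -1.5]
grip_width: 0.0166
gripper_force: 59.0
```

```bash
python3 st.py
```

```text
24.3 [-7.  -3.2 -1.5] [-0.63  1.02  0.24] -0.278 yaw -1.063053443213294 0.016557341676052148 1.4241084406036146
```

>>> carry_out(targets=[[0,0,0,-0.04],[0,0,0,-0.04]])

```text
t: 24.5
tool_pos: [0.4565, 0.2088, 0.061]
tcp_rot: [0.0, 0.977, 0.212, -0.002]
force: [-2.6, -0.5, -5.9]
grip_width: 0.0163
gripper_force: 58.6
```

```bash
python3 st.py
```

```text
24.5 [-2.6 -0.5 -5.9] [-0.2   0.44 -0.02] -0.39 yaw -1.1427540229261055 0.01626608449175369 1.5038623402167552
```

```bash
cat > key.py <<'E'
from h import *
p,d=bot.snapshot("side");X=cloud("side",d);q=np.load("q.npy")
hsv=cv2.cvtColor(p,cv2.COLOR_RGB2HSV);H,S=hsv[...,0].astype(int),hsv[...,1].astype(int)
m=((H<35)|(H>172))&(S>110)&(X[...,1]<.26)&(X[...,1]>.16)&(X[...,2]>.068)&(X[...,2]<.097)&(X[...,0]>.4)&(X[...,0]<.51)
print(m.sum(),cv2.minAreaRect(X[m][:,:2].astype(np.float32)*1000))
r=m&((H<8)|(H>172)); w=X[r].mean(0); print("red",r.sum(),w)
for ax in([.457,.2087],[.4555,.206]):
    a=np.arctan2(w[1]-ax[1],w[0]-ax[0]); print("key",(np.pi-(a-q[2]))%(2*np.pi))
E
python3 key.py; python3 st.py
```

```text
175 ((444.75531005859375, 202.57968139648438), (42.673980712890625, 14.334626197814941), 39.77016830444336)
red 62 [0.42943474 0.19360325 0.08487193]
key 5.954115077540097
key 6.011228713497285
24.55 [-5.6 -3.3 -2.2] [-0.36  0.79 -0.04] -0.165 yaw -1.1453339375814564 0.01630857101927326 1.506407790735955
```

>>> carry_out(targets=[[0,0,0,-0.04]])

```text
t: 24.65
tool_pos: [0.4567, 0.2089, 0.061]
tcp_rot: [0.0, 0.981, 0.193, -0.001]
force: [-5.2, -2.0, -2.4]
grip_width: 0.0161
gripper_force: 59.1
```

```bash
python3 st.py
```

```text
24.65 [-5.2 -2.  -2.4] [-0.41  0.76  0.42] -0.361 yaw -1.1820806028277433 0.016138707220074846 1.543172960468978
```

>>> carry_out(targets=[[0,0,0,-0.04],[0,0,0,-0.04]])

```text
t: 24.85
tool_pos: [0.4572, 0.209, 0.061]
tcp_rot: [0.0, 0.988, 0.153, -0.001]
force: [-3.2, -1.8, -5.9]
grip_width: 0.0164
gripper_force: 58.9
```

```bash
python3 st.py; python3 key.py
```

```text
24.85 [-3.2 -1.8 -5.9] [-0.23  0.32  0.65] 0.124 yaw -1.2625837539833797 0.01643852229063203 1.6236970621030913
168 ((443.2151184082031, 202.17059326171875), (39.761104583740234, 13.768134117126465), 40.740543365478516)
red 61 [0.42946747 0.19374663 0.08434473]
key 5.957627053894441
key 6.015240412069051
```

>>> carry_out(targets=[[0,0,0,0.03],[0,0,0,0],[0,0,0,0],[0,0,0,0],[0,0,20,0],[0,0,20,0],[0,0,20,0],[-10,0,25,0],[-20,0,25,0],[-20,0,20,0],[0,0,0,0]], gripper=0.62)

```text
t: 26.0
tool_pos: [0.4079, 0.2099, 0.1957]
tcp_rot: [-0.001, 0.986, 0.169, 0.004]
force: [0.1, 1.3, 0.8]
grip_width: 0.0326
gripper_force: 0.0
```

```bash
python3 key.py; python3 st.py; python3 - <<'E'
from h import *
for c in("side","top"):
    p,d=bot.snapshot(c); X=cloud(c,d);q=np.load("q.npy");C,s=np.cos(q[2]),np.sin(q[2])
    for n in("carriage","plunger_pad","lever_tip","clamp_lever","brown_bottle","beaker","blue_vial"):
        for r in bot.regions_of(n,c)[:1]:
            m=r["region"]&(d>0); w=np.median(X[m],0); print(c,n,round(r["confidence"],2),r["box"],w.round(3),"drv",((w[:2]-q[:2])@np.array([[C,-s],[s,C]])).round(3))
    hsv=cv2.cvtColor(p,cv2.COLOR_RGB2HSV);H,S=hsv[...,0].astype(int),hsv[...,1].astype(int)
    L=(X[...,:2]-q[:2])@np.array([[C,-s],[s,C]])
    m=((H<8)|(H>172))&(S>130)&(L[...,1]>-.03)&(L[...,1]<.09)&(abs(L[...,0]+.02)<.05)&(X[...,2]>.06)&(X[...,2]<.09)
    b=(H>105)&(H<130)&(S>120)&(L[...,1]>-.03)&(L[...,1]<.09)&(abs(L[...,0])<.05)&(X[...,2]>.056)&(X[...,2]<.064)
    if m.sum()>5: print(c,"red",m.sum(),np.percentile(L[m],[2,50,98],axis=0).round(3).tolist())
    if b.sum()>5: print(c,"blue",b.sum(),np.percentile(L[b],[2,50,98],axis=0).round(3).tolist())
E
```

```text
281 ((455.12884521484375, 205.76654052734375), (64.0770492553711, 14.221845626831055), 31.597110748291016)
red 61 [0.42965755 0.19335445 0.08457346]
key 5.943741798420788
key 6.000092854990493
26.05 [ 0.  -0.6 -0.3] [-0.04 -0.03 -0.01] 0.065 yaw -1.2314832585578703 0.03260543828932841 1.6316347361217018
side carriage 0.86 [240.8, 169.8, 34.8, 27.3] [0.418 0.385 0.059] drv [-0.017  0.05 ]
side brown_bottle 0.75 [209.4, 122.0, 23.8, 42.6] [0.391 0.564 0.042] drv [-0.013  0.232]
side blue_vial 0.52 [234.1, 209.0, 13.5, 27.1] [0.354 0.317 0.03 ] drv [-0.092 -0.006]
side red 125 [[-0.051, 0.039], [-0.032, 0.047], [-0.009, 0.055]]
side blue 131 [[-0.041, 0.044], [-0.001, 0.048], [0.022, 0.074]]
top carriage 0.78 [224.2, 186.2, 27.7, 33.6] [0.423 0.396 0.062] drv [-0.011  0.06 ]
top plunger_pad 0.47 [215.8, 198.3, 11.1, 9.1] [0.428 0.429 0.053] drv [0.    0.092]
top lever_tip 0.55 [229.6, 194.9, 22.5, 27.0] [0.419 0.388 0.081] drv [-0.016  0.053]
top clamp_lever 0.49 [232.1, 193.8, 16.9, 23.0] [0.421 0.389 0.081] drv [-0.013  0.054]
top brown_bottle 0.97 [146.7, 208.2, 25.6, 19.0] [0.396 0.567 0.061] drv [-0.008  0.234]
top red 101 [[-0.047, 0.041], [-0.03, 0.051], [-0.01, 0.06]]
top blue 297 [[-0.039, 0.045], [-0.004, 0.067], [0.024, 0.079]]
```

```bash
python3 -c "
from rig import bot
print(bot.job_done())"
```

```text
the job is handed in; nothing more can be done
None
```

The driver is set up and handed in: the carriage rests against the plunger pad (about 1 mm of plunger travel at most), the lever is locked, and the key is wound clockwise to its stop. The bottle and vial still measured in place at the end; the beaker was not detected in that last check, but the arm never came near it.

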